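# Set and wind the glue-press timer

## Task

On the spring-driven timer box on the bench, first turn the black selector knob on the left so that its pointer clicks in at the mark with four dots. Then wind the steel winged key on the right clockwise to its stop, let go, and leave the selector at four and the things lying about where they are.

Things in the scene. Friction and masses are not known exactly. Their poses are not given: they have to be found in the camera images.
- timer: grey steel timer case screwed to the bench, 150 x 284 x 62 mm (x, y, z), with a flat alloy panel on top at 62 mm above the bench. Origin: centre of its underside; x points to the far edge of the panel, y to the left (the selector's end), z up. The selector's axis is at (-18, +68) mm and the key's axis at (0, -76) mm in this frame, both vertical. Its flanges reach y = +-165 mm at the bench.
- selector (a joint): angle of the selector knob, rad, growing clockwise seen from above; 0 when its pointer looks along the timer's +x. It clicks into five marks 40 degrees apart, with black dots on the panel 53 mm from the axis: one dot at -1.396, two at -0.698, three at 0, four at +0.698, five at +1.396. Stops at +-1.466. A click takes about 0.06 N m. Rarely it starts balanced between two marks.
- selector_grip (a point): on the selector's axis, 32 mm above the panel, the height for the TCP to grip. The knob is a black bar, 16 mm thick and 54 mm long, with a 9 mm thick pointer nose to 37 mm from the axis and a white line on top along the nose; it stands from 8 to 42 mm above the panel on a round skirt (diameter 48 mm, up to 9 mm above the panel). The point's x axis lies along the bar towards the pointer.
- key (a joint): angle of the winding key, rad, growing clockwise seen from above (winding, the way of the curved arrow on the panel); at 0 the wings lie along the timer's x axis. The stop (fully wound) is at 2.6; it stays where it is let go. Winding takes up to about 0.09 N m.
- key_grip (a point): on the key's axis, 34 mm above the panel, the height for the TCP to grip. The key is a flat steel wing 66 mm long, 10 mm thick, from 15 to 49 mm above the panel, on a 14 mm stem. The point's x axis lies along the wing.
- nose_pliers: loose black-handled pliers, 65 x 158 x 13 mm, lying right of the timer; a bystander. Origin under the middle.
- brown_tape: loose roll of brown tape, 93 mm across, 48 mm high, lying behind the timer; a bystander. Origin under the middle.
- sander: loose wooden sanding block, 64 x 107 x 32 mm, lying left of the timer; a bystander. Origin under the middle.
- small_block: loose wood block, 45 x 90 x 30 mm, lying behind the timer; a bystander. Origin under the middle.

How it is judged:
By the outcome, as a careful person would: the job done as asked, in the order asked, and still so for the second after the job is handed in, with the robot touching nothing.
It also fails if it takes over 72 s, if anything falls off the work surface, if the arm or the gripper's body presses on something with over 40 N, if the wrist force passes 120 N, or if a joint passes its speed limit or range.

## Robot

A 7-joint arm with a two-finger parallel gripper is mounted at the origin on a cart in front of the work surface, level with it; the furniture and walls round the work are solid. World frame = base frame: x ahead of the robot, y to its left, z up, the work surface at z = 0. Lengths are in m, angles in rad, forces in N, time in s.
With the tool pointing down it reaches from about 0.4 to 0.85 m from the base axis. Payload 4.4 kg.
Tool frame: the origin (TCP) lies between the finger pads, 19 mm behind the fingertips; this is the grasp point; z points along the fingers, y is the direction in which the jaws open and shut (so a half turn about z gives the same grasp; the last joint's range is limited). The gripper opens to 94 mm and grips with 3 to 60 N. Pads are 16 mm wide; open, the fingers measure 119 mm over their backs; the gripper's body (75 mm by 177 mm) begins 78 mm behind the grasp point.
Start: joints at [-0.066, 0.628, 0.038, 1.517, -0.027, 0.996, -0.02], TCP at [0.65, 0, 0.224] pointing down, gripper open.
Joint ranges: [-3.06, 3.06], [-0.37, 2.12], [-1.25, 1.32], [0.18, 2.47], [-1.1, 4.24], [0.23, 1.98], [-2.94, 2.94]. Speed limits (rad/s): [2.57, 2.57, 3.14, 3.14, 3.14, 3.14, 3.14].

## Interface

Orientations are given as a unit quaternion [x, y, z, w].
In Python, from plant import status, imaging, workorder, outline_of gives the robot as it stands.
- The arm moves only by the tool apply_moves, never from a script. Its argument "deltas" is a list of rows, each a list of 3 entries, a list of its own where there are three numbers: the opening, from 0 (shut) to 1 (fully open), then the shift along the tool's x, y, z in cm, then the turn about the tool's z in degrees. In form: [[grip, [dx, dy, dz], roll], ...]. A call has 1 to 10 rows; each row shifts and turns the commanded pose from where the row before left it, along the tool's axes as they then stand; what a row does not reach is not made up. A row lasts 1/12 s, in which the tool goes at most 41.7 mm and 7.16 degrees, less where a joint would pass 70% of its speed; a pose out of reach is approached as far as the arm can. A call is refused whole if a number of a shift passes 4.17 or a number of a turn 7.16, either way. A call with a gripper value outside its range is refused whole. The fingers move at their own pace and stop on an object; "newtons" is the grip in N (left out, the last holds). Time passes only in rows, so rows that do not move let the fingers close. It gives the time, the measured TCP pose, the force and the opening at its end, in the units of the state.
- status.sense(): the state, without advancing time (a new reading comes with each control period).
- imaging.read_camera(name): name is "scene" or "side" or "wrist"; returns (picture, depth): 400x640x3 uint8, red, green, blue; 400x640 float32, m along the optical axis (not along the pixel's ray), 0 where there is no reading.
- imaging.calibration(name): a dict with "fx", "fy", "cx", "cy" (pixels), "T" (4x4, takes a point from camera to world coordinates). Camera axes: x right, y down, z forward; pixel columns grow to the right and rows downward; lengths in m; the calibration is good to about 2 mm. The wrist camera is an equidistant fisheye: a pixel r from the principal point sees the ray r / f radians off the axis. A picture is of the moment at which its call begins: read the wrist's pose just before it. calibration takes no time and is no camera call; for the wrist camera it gives the pose at the moment of the call.
- workorder.finish_job(): hands the job in, once; it reports no verdict.
Trained networks look in the newest picture that a camera, given by its name, has taken for a name from the list of things; names that differ only in an ending like _2 or _b are one class to them, and where a whole thing is asked for, a point or a joint stands for the part that bears it (a point fixed in the world has none). Each returns a list of dicts, best first, with "p" (0 to 1); they miss things now and then, are a little off and sometimes report something else, mostly with a low value. They report only what shows in the picture. A call takes as long as a camera call.
- outline_of(camera, target): "region" (400x640 bool, what is visible of it) and "uv" ([column, row] in pixels, amid what is visible of it).
The state is a dict: "t": time; "qpos": joint angles; "joint_velocities": joint speeds; "joint_torque": joint torques, N m; "tool_pos": TCP position; "tcp_rot": TCP orientation; "force": force on the tool from outside, world axes, zero at the start; "torque": the same for the moment, N m; "width": finger opening in m.
Only numpy, scipy, OpenCV 4.12 (cv2) and the standard library are available. Lean on these libraries where they do the work, as an engineer would, in place of code of your own. Each camera call takes 0.05 s, during which the arm holds its last target.

## Working session

There is one attempt and no reset: what is moved stays moved. The work goes in short steps, Python scripts to look and compute and a tool call to move; the robot and the scene stay as the last step left them, time stands still between calls to the robot, and variables do not carry over. Pictures are saved under pics/ and viewed, and the job is handed in when it is done.

Besides the shell and the picture viewer there is one more tool, called after "Call:" as a command line: name --argument value ..., lists and objects as JSON in quotes. apply_moves: Moves the arm, as the interface text tells. Its arguments: {"type":"object","properties":{"deltas":{"type":"array"},"newtons":{"type":"number"}},"required":["deltas"]}

```bash
mkdir -p pics; ls
python3 - <<'E'
from plant import status, imaging, workorder, outline_of
import cv2,numpy as np
s=status.sense();print({k:np.round(v,4).tolist() for k,v in s.items()})
for c in ["scene","side","wrist"]:
    im,d=imaging.read_camera(c);cv2.imwrite(f"pics/{c}0.png",im[:,:,::-1]);np.savez(f"{c}0.npz",im=im,d=d,T=imaging.calibration(c)["T"])
    k=imaging.calibration(c);print(c,{a:np.round(b,4).tolist() for a,b in k.items()})
E
```

```text
pics
{'t': 0.0, 'qpos': [-0.0658, 0.6293, 0.0384, 1.5184, -0.027, 0.9963, -0.02], 'joint_velocities': [0.0, -0.0009, 0.0016, -0.0005, -0.0014, 0.0002, -0.0005], 'joint_torque': [0.0001, -54.9729, 1.1437, -18.6633, -0.0521, 0.0238, 0.0001], 'tool_pos': [0.6494, 0.0, 0.2234], 'tcp_rot': [0.7071, 0.7071, -0.0007, -0.0006], 'force': [-0.6665, 0.4126, -0.7464], 'torque': [-0.0175, -0.0271, -0.0356], 'width': 0.094}
scene {'fx': 381.6597, 'fy': 381.6597, 'cx': 317.5679, 'cy': 194.0097, 'T': [[-0.8841, -0.2489, 0.3956, 0.223], [-0.4668, 0.4286, -0.7736, 0.7611], [0.023, -0.8685, -0.4951, 0.5293], [0.0, 0.0, 0.0, 1.0]]}
side {'fx': 510.3258, 'fy': 510.3258, 'cx': 315.2659, 'cy': 206.2718, 'T': [[0.8673, -0.2815, 0.4106, 0.0995], [-0.4975, -0.5223, 0.6926, -0.7921], [0.0195, -0.805, -0.593, 0.8083], [0.0, 0.0, 0.0, 1.0]]}
wrist {'fx': 309.7069, 'fy': 309.7069, 'cx': 322.0839, 'cy': 201.6344, 'T': [[1.0, -0.0006, -0.0, 0.6504], [-0.0006, -0.9662, -0.2579, 0.0753], [0.0001, 0.2579, -0.9662, 0.3837], [0.0, 0.0, 0.0, 1.0]]}
```

View pics/scene0.png

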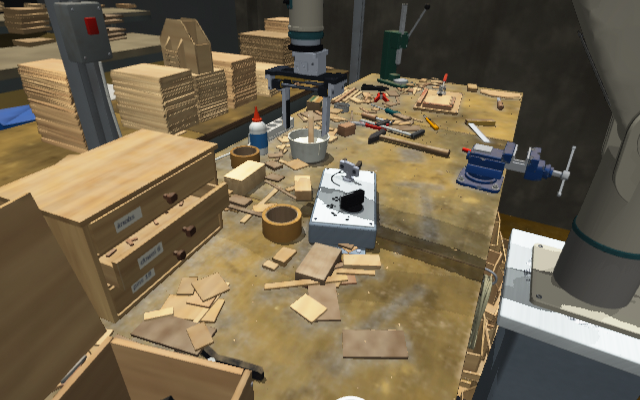

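View pics/side0.png

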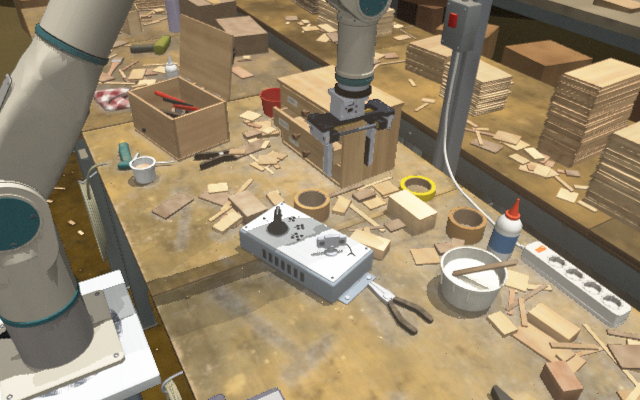

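View pics/wrist0.png

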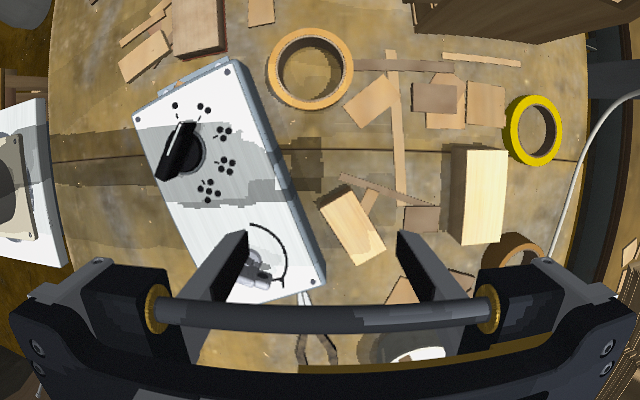

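```bash
cat > h.py <<'E'
import numpy as np,cv2
def wray(u,v,k):
    dx,dy=u-k["cx"],v-k["cy"];r=np.hypot(dx,dy);th=r/k["fx"]
    return np.array([np.sin(th)*dx/r,np.sin(th)*dy/r,np.cos(th)])
def wproj_z(u,v,z,k):
    T=np.array(k["T"]);d=T[:3,:3]@wray(u,v,k);o=T[:3,3];return o+d*(z-o[2])/d[2]
def wpix(p,k):
    T=np.array(k["T"]);c=T[:3,:3].T@(np.array(p)-T[:3,3]);th=np.arccos(c[2]/np.linalg.norm(c));r=np.hypot(c[0],c[1])
    return k["cx"]+k["fx"]*th*c[0]/r,k["cy"]+k["fx"]*th*c[1]/r
def cloud(d,k,fish):
    v,u=np.mgrid[0:400,0:640].astype(float)
    T=np.array(k["T"])
    if fish:
        dx,dy=u-k["cx"],v-k["cy"];r=np.hypot(dx,dy)+1e-9;t=np.tan(r/k["fx"])/r
        X=np.stack([dx*t*d,dy*t*d,d],-1)
    else: X=np.stack([(u-k["cx"])/k["fx"]*d,(v-k["cy"])/k["fy"]*d,d],-1)
    P=X@T[:3,:3].T+T[:3,3];P[d<=0]=np.nan;return P
def warp(im,k,x0,x1,y0,y1,z,s):
    # top view rectified at height z; s px per m; up=+x, left=+y
    H=int((x1-x0)*s);W=int((y1-y0)*s)
    r,c=np.mgrid[0:H,0:W];x=x1-r/s;y=y1-c/s
    T=np.array(k["T"]);q=(np.stack([x,y,np.full_like(x,z)],-1)-T[:3,3])@T[:3,:3]
    th=np.arctan2(np.hypot(q[...,0],q[...,1]),q[...,2]);rr=np.hypot(q[...,0],q[...,1])
    return cv2.remap(im,(k["cx"]+k["fx"]*th*q[...,0]/rr).astype(np.float32),(k["cy"]+k["fx"]*th*q[...,1]/rr).astype(np.float32),cv2.INTER_LINEAR)
E
python3 - <<'E'
from h import *
from plant import imaging
k=imaging.calibration("wrist");f=np.load("wrist0.npz");im,d=f["im"],f["d"]
P=cloud(d,k,1);T=P[...,2]
m=(abs(T-.062)<.006)
n,lab,st,_=cv2.connectedComponentsWithStats(m.astype(np.uint8))
for i in np.argsort(-st[1:,4])[:4]+1:
    q=P[lab==i];print(st[i],np.median(q,0)); 
i=np.argmax(st[1:,4])+1
q=P[lab==i];print(np.percentile(q[:,2],[5,50,95]))
print(cv2.minAreaRect((q[:,:2]*1000).astype(np.float32)))
for z,n in((.062,'p'),(.104,'k')):
    w=warp(im,k,.38,.68,-.12,.28,z,1900);cv2.imwrite(f"pics/warp{n}.png",w[:,:,::-1])
E
```

```text
[  131    60   195   245 21600] [0.54902069 0.00783527 0.06153806]
[426   3 140  36 470] [0.83295688 0.20021639 0.06222661]
[382 341  60  22 240] [ 0.77194315 -0.22009816  0.06113841]
[633 292   7  20  60] [ 1.32850781 -0.23888007  0.0609589 ]
[0.05786956 0.06153806 0.06295666]
((537.95751953125, -9.412033081054688), (147.32057189941406, 280.8525695800781), 20.339048385620117)
```

```bash
python3 -c "
import cv2
im=cv2.imread('pics/wrist0.png');cv2.imwrite('pics/wz.png',cv2.resize(im[80:330,110:350],None,fx=2.4,fy=2.4,interpolation=2))"
```

```text
(no output)
```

View pics/warpp.png

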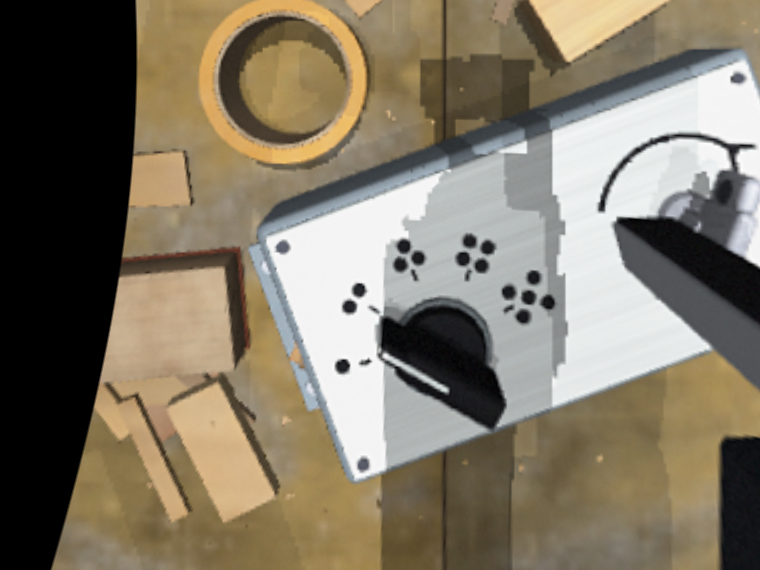

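View pics/wz.png

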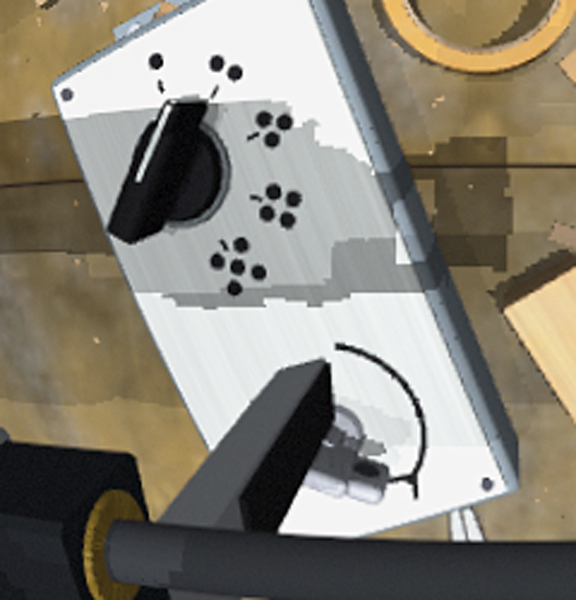

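Run:
```python
from h import *
from plant import imaging
k=imaging.calibration("wrist")
def at(u,v,z):
    x,y=.68-v/1900,.28-u/1900
    return wproj_z(*wpix([x,y,.062],k),z,k)
a,b=at(447,390,.104),at(382,355,.104);d=b-a
print(a,b,np.degrees(np.arctan2(d[1],d[0])))
S=np.array([.497,.0476]);print((a[:2]-S)*1e3,(b[:2]-S)*1e3)
f=np.load("wrist0.npz");P=cloud(f["d"],k,1)
m=(P[...,2]>.095)&(P[...,2]<.110)&(np.hypot(P[...,0]-S[0],P[...,1]-S[1])<.06)
q=P[m];print(len(q),np.median(q,0),cv2.minAreaRect((q[:,:2]*1e3).astype(np.float32)))
K=np.array([.5643,-.081])
for c in("scene","side"):
    f=np.load(c+"0.npz");P=cloud(f["d"],imaging.calibration(c),0)
    for C,z in((S,(.09,.112)),(K,(.08,.125))):
        m=(P[...,2]>z[0])&(P[...,2]<z[1])&(np.hypot(P[...,0]-C[0],P[...,1]-C[1])<.06)
        q=P[m];print(c,len(q),len(q) and (np.median(q,0),cv2.minAreaRect((q[:,:2]*1e3).astype(np.float32))))
        if C is K: print(np.round((q-[*K,0])*1e3).astype(int)[::max(1,len(q)//25)].tolist())
im=cv2.imread('pics/side0.png');cv2.imwrite('pics/sz.png',cv2.resize(im[190:310,230:390],None,fx=4,fy=4,interpolation=2))
```

```text
[0.49766523 0.04872577 0.104     ] [0.51368156 0.0784704  0.104     ] 61.699244233993475
[0.66522661 1.12577205] [16.68156406 30.87039874]
906 [0.50111976 0.05085228 0.102975  ] ((499.939697265625, 51.34681701660156), (65.38792419433594, 16.262861251831055), 59.70293426513672)
scene 194 (array([0.49544897, 0.05822967, 0.10047186]), ((497.4915466308594, 53.3718147277832), (65.46887969970703, 15.953348159790039), 59.628684997558594))
scene 218 (array([ 0.56042599, -0.0751511 ,  0.09694018]), ((562.252685546875, -78.332763671875), (12.604680061340332, 66.62814331054688), 70.26686096191406))
[[28, -5, 106], [21, -3, 106], [24, -4, 102], [-1, 2, 110], [10, 3, 105], [-14, 6, 112], [3, 6, 105], [26, -3, 93], [1, 3, 101], [26, -2, 90], [0, 5, 99], [-26, 7, 107], [6, 4, 95], [-20, 13, 105], [16, 0, 88], [-12, 11, 99], [23, -5, 81], [-3, 4, 91], [-29, 14, 102], [-5, 8, 90], [-30, 15, 100], [-9, 9, 89], [-31, 11, 95], [-15, 10, 88], [-5, 5, 80], [-30, 14, 90], [-27, 14, 87], [-28, 13, 81]]
side 137 (array([0.49314828, 0.04056015, 0.10093841]), ((496.60174560546875, 47.69480514526367), (65.26277923583984, 16.095848083496094), 60.21404266357422))
side 349 (array([ 0.56075104, -0.0857124 ,  0.09682728]), ((561.9728393554688, -84.73992919921875), (14.63150691986084, 64.76921844482422), 69.25300598144531))
[[0, 0, 111], [-3, -1, 109], [26, -9, 104], [4, -7, 108], [-28, 10, 106], [-4, -3, 105], [20, -17, 106], [-12, -4, 107], [16, -12, 101], [-20, 0, 105], [7, -11, 101], [-26, 5, 100], [0, -6, 98], [27, -16, 94], [-8, -3, 96], [18, -14, 94], [-18, -2, 96], [9, -11, 92], [-27, 0, 96], [5, -2, 84], [-33, 7, 90], [-6, -3, 87], [22, -13, 83], [-14, -4, 88], [14, -13, 83], [-15, -2, 84], [-30, 3, 84]]
```

View pics/sz.png

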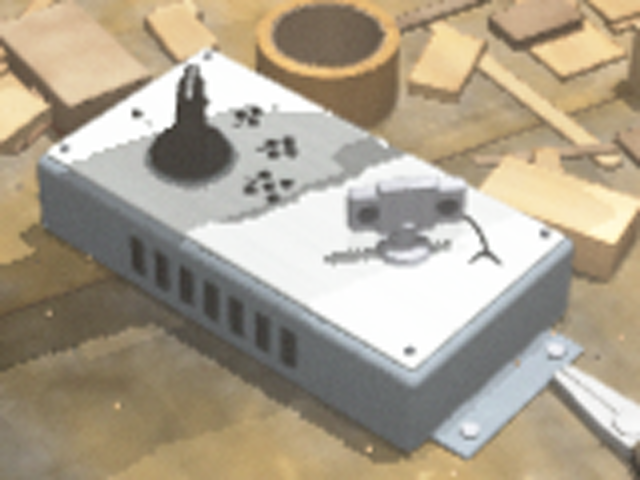

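Call:
apply_moves --deltas '[[1,[0.8,-2.55,0],0],[1,[0.8,-2.55,0],0],[1,[0.8,-2.55,0],0],[1,[0.8,-2.55,0],0],[1,[0.8,-2.55,0],0],[1,[0.7,-2.6,0],0],[1,[0,0,1.8],7.1],[1,[0,0,1.8],7.1],[1,[0,0,1.8],7.1],[1,[0,0,1.8],7.1]]' --newtons 30

```text
t: 0.98
tool_pos: [0.4965, 0.0471, 0.1518]
tcp_rot: [0.86, 0.509, 0.0, 0.0]
force: [0.5, 0.3, -0.1]
width: 0.094
```

Run:
```python
from h import *
from plant import imaging,status
s=status.sense();k=imaging.calibration("wrist");im,d=imaging.read_camera("wrist");cv2.imwrite("pics/w1.png",im[:,:,::-1])
from scipy.spatial.transform import Rotation as R
M=R.from_quat(s["tcp_rot"]).as_matrix();print(s["t"],s["tool_pos"],np.degrees(np.arctan2(M[1,0],M[0,0])),s["force"],s["qpos"])
P=cloud(d,k,1);S=np.array([.4965,.047])
m=(P[...,2]>.095)&(P[...,2]<.110)&(np.hypot(P[...,0]-S[0],P[...,1]-S[1])<.06)
q=P[m];print(len(q),cv2.minAreaRect((q[:,:2]*1e3).astype(np.float32)))
```

```text
0.9833 [0.49648781 0.0470781  0.1517891 ] 61.25607307557011 [ 0.46115432  0.29141985 -0.08029588] [-0.25789187  0.52553878  0.15454736  2.01170947 -0.13449731  0.61306812
 -0.51544179]
1740 ((499.6102294921875, 52.54131317138672), (63.93613815307617, 16.60651397705078), 60.76652145385742)
```

View pics/w1.png

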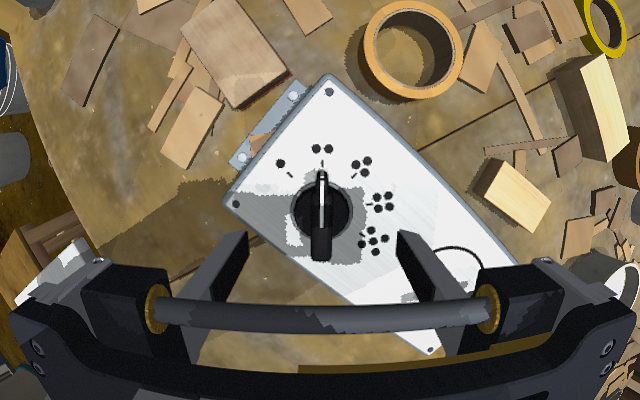

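Call:
apply_moves --deltas '[[1,[0.1,0,1.2],0.5],[1,[0,0,1.2],0],[1,[0,0,1.2],0],[1,[0,0,1.2],0],[1,[0,0,1.0],0],[0,[0,0,0],0],[0,[0,0,0],0],[0,[0,0,0],0],[0,[0,0,0],0],[0,[0,0,0],0]]' --newtons 30

```text
t: 1.87
tool_pos: [0.4975, 0.048, 0.0949]
tcp_rot: [0.861, 0.508, 0.001, 0.0]
force: [-0.2, -0.3, 1.0]
width: 0.0641
```

```bash
cat > st.py <<'E'
import numpy as np
from plant import status
from scipy.spatial.transform import Rotation as R
s=status.sense();M=R.from_quat(s["tcp_rot"]).as_matrix()
print(s["t"],s["tool_pos"],"ang",np.degrees(np.arctan2(M[1,0],M[0,0])),"F",s["force"],"M",s["torque"],"w",s["width"],"q7",s["qpos"][6])
E
python3 st.py
```

```text
1.8667 [0.49745352 0.0479838  0.09494368] ang 61.11547741396211 F [-0.24138021 -0.3417887   1.03237072] M [-0.00049783  0.05566341  0.001962  ] w 0.06409210738269444 q7 -0.4971851632633517
```

Call:
apply_moves --deltas '[[0,[0,0,0],0],[0,[0,0,0],0],[0,[0,0,0],0],[0,[0,0,0],0],[0,[0,0,0],0],[0,[0,0,0],0],[0,[0,0,0],0],[0,[0,0,0],0],[0,[0,0,0],0],[0,[0,0,0],0]]'

```text
t: 2.7
tool_pos: [0.4964, 0.0482, 0.0942]
tcp_rot: [0.861, 0.508, -0.0, -0.0]
force: [-1.6, 1.1, 2.3]
width: 0.0157
```

```bash
python3 st.py
```

```text
2.7 [0.49636739 0.04815401 0.09424646] ang 61.107300111312966 F [-1.58776424  1.13197144  2.26783882] M [ 0.26098036  0.51404971 -0.04818401] w 0.015653974847204204 q7 -0.497386605249087
```

Call:
apply_moves --deltas '[[0,[0,0,0],5],[0,[0,0,0],5],[0,[0,0,0],5],[0,[0,0,0],5],[0,[0,0,0],5],[0,[0,0,0],5],[0,[0,0,0],5],[0,[0,0,0],5],[0,[0,0,0],0],[0,[0,0,0],0]]'

```text
t: 3.53
tool_pos: [0.4968, 0.0476, 0.0942]
tcp_rot: [0.983, 0.184, -0.0, 0.0]
force: [-1.1, -1.1, 1.8]
width: 0.0158
```

```bash
python3 st.py
```

```text
3.5333 [0.49684867 0.04762185 0.09423959] ang 21.22852303336437 F [-1.0513072  -1.12692071  1.7733904 ] M [-0.13832578  0.44439613  0.02482031] w 0.01576690885129451 q7 -0.9565109895266659
```

Call:
apply_moves --deltas '[[0,[0,0,0],5],[0,[0,0,0],5],[0,[0,0,0],5],[0,[0,0,0],5],[0,[0,0,0],5],[0,[0,0,0],5],[0,[0,0,0],5],[0,[0,0,0],5],[0,[0,0,0],0.6],[0,[0,0,0],0]]'

```text
t: 4.37
tool_pos: [0.4968, 0.0469, 0.0942]
tcp_rot: [0.986, -0.168, 0.0, 0.001]
force: [-1.7, -3.9, 1.9]
width: 0.016
```

```bash
python3 st.py
```

```text
4.3667 [0.49684303 0.04689416 0.09423463] ang -19.35223649905346 F [-1.6743921  -3.94396315  1.88330427] M [-0.72127014  0.52330476 -0.00768446] w 0.015956187861988262 q7 -1.4394299354986813
```

Call:
apply_moves --deltas '[[0.6,[0,0,0],0],[0.6,[0,0,0],0],[0.6,[0,0,0],0],[0.6,[0,0,0],0],[0.6,[0,0,0],0],[0.6,[0,0,0],0],[0.6,[0,0,-1.5],0],[0.6,[0,0,-1.5],0],[0.6,[0,0,-1.5],0],[0.6,[0,0,-1.5],0]]'

```text
t: 5.2
tool_pos: [0.4969, 0.0479, 0.1549]
tcp_rot: [0.986, -0.169, -0.0, 0.0]
force: [-0.3, 0.8, -0.1]
width: 0.0565
```

```bash
python3 st.py
python3 - <<'E'
from h import *
from plant import imaging
k=imaging.calibration("wrist");im,d=imaging.read_camera("wrist");cv2.imwrite("pics/w2.png",im[:,:,::-1])
P=cloud(d,k,1);S=np.array([.4965,.047])
m=(P[...,2]>.095)&(P[...,2]<.110)&(np.hypot(P[...,0]-S[0],P[...,1]-S[1])<.045)
q=P[m];print(len(q),cv2.minAreaRect((q[:,:2]*1e3).astype(np.float32)))
E
```

```text
5.2 [0.49688455 0.04793065 0.15489538] ang -19.48692000965888 F [-0.29407029  0.82248313 -0.09005816] M [0.08180526 0.0625373  0.04284664] w 0.05649028694601279 q7 -1.522017728633811
1675 ((502.13580322265625, 45.60295104980469), (16.034608840942383, 64.016357421875), 70.41793823242188)
```

View pics/w2.png

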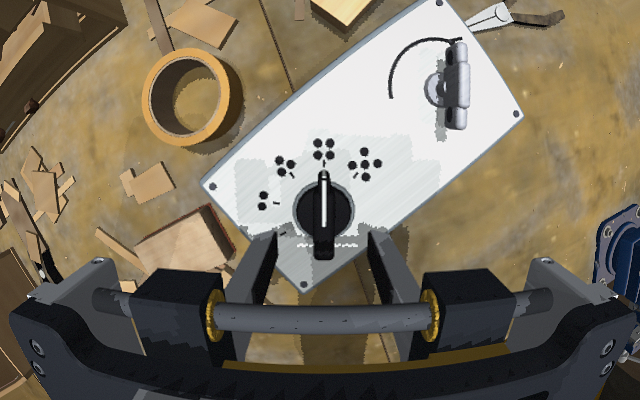

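Run:
```python
from h import *
from plant import imaging
k=imaging.calibration("wrist");im,d=imaging.read_camera("wrist")
P=cloud(d,k,1);K=np.array([.5643,-.081])
for z in((.08,.13),(.1,.115)):
    m=(P[...,2]>z[0])&(P[...,2]<z[1])&(np.hypot(P[...,0]-K[0],P[...,1]-K[1])<.05)
    q=P[m];print(len(q),cv2.minAreaRect((q[:,:2]*1e3).astype(np.float32)),np.percentile(q[:,2],[5,50,95,99]))
for c in("scene","side"):
    P=cloud(imaging.read_camera(c)[1],imaging.calibration(c),0)
    m=(P[...,2]>.08)&(P[...,2]<.13)&(np.hypot(P[...,0]-K[0],P[...,1]-K[1])<.05);q=P[m]
    print(c,len(q),cv2.minAreaRect((q[:,:2]*1e3).astype(np.float32)))
```

```text
2043 ((563.8024291992188, -79.63422393798828), (11.88906478881836, 65.31764221191406), 69.72319030761719) [0.08432431 0.10508998 0.11092464 0.1116192 ]
1296 ((563.7079467773438, -80.1974105834961), (10.766993522644043, 65.10458374023438), 69.72319030761719) [0.1015292  0.1075795  0.11116326 0.11172897]
scene 117 ((547.2422485351562, -72.65699005126953), (11.66504192352295, 33.19949722290039), 67.20003509521484)
side 351 ((562.2459716796875, -84.17059326171875), (14.770733833312988, 65.7777099609375), 73.44019317626953)
```

Call:
apply_moves --deltas '[[0.6,[2.12,1.97,-0.2],0],[0.6,[2.12,1.97,0],0],[0.6,[2.12,1.97,0],0],[0.6,[2.12,1.97,0],0],[0.6,[2.13,1.98,0],0],[0.6,[0,0,0],-7.1],[0.6,[0,0,0],-7.1],[0.6,[0,0,0],-7.1],[0.6,[0,0,0],-7.1],[0.6,[0,0,0],-7.1]]'

```text
t: 6.23
tool_pos: [0.5633, -0.0802, 0.1548]
tcp_rot: [0.99, 0.142, -0.001, -0.0]
force: [-0.4, 0.5, -1.1]
width: 0.0562
```

Call:
apply_moves --deltas '[[0.6,[0,0,0],-7.1],[0.6,[0,0,0],-7.1],[0.6,[0,0,0],-7.1],[0.6,[0,0,0],-7.1],[0.6,[0,0,0],-7.1],[0.6,[0,0,0],-7.1],[0.6,[0,0,0],-7.1],[0.6,[0,0,0],-7.1],[0.6,[0,0,0],-7.1],[0.6,[0,0,0],-7.1]]'

```text
t: 7.07
tool_pos: [0.5633, -0.0801, 0.1549]
tcp_rot: [0.723, 0.691, -0.0, -0.001]
force: [-0.2, -0.2, -0.1]
width: 0.0562
```

Call:
apply_moves --deltas '[[0.6,[0,0,0],-7.1],[0.6,[0,0,0],-7.1],[0.6,[0,0,0],-7.1],[0.6,[0,0,0],-7.1],[0.6,[0,0,0],-7.1],[0.6,[0,0,0],-7.1],[0.6,[0,0,0],-7.1],[0.6,[0,0,0],-7.1],[0.6,[0,0,0],-7.1],[0.6,[0,0,0],-7.1]]'

```text
t: 7.9
tool_pos: [0.5633, -0.0801, 0.155]
tcp_rot: [0.188, 0.982, 0.001, -0.001]
force: [-0.9, -0.0, 0.1]
width: 0.0565
```

```bash
python3 st.py
```

```text
7.9 [ 0.5633241  -0.0800582   0.15502258] ang 158.36093330241812 F [-0.92355242 -0.00592642  0.05624025] M [ 0.08986171 -0.06743814 -0.00679067] w 0.05651262879748471 q7 1.047619623532088
```

Call:
apply_moves --deltas '[[0.6,[-0.1,0,1.2],-1.4],[0.6,[0,0,1.2],0],[0.6,[0,0,1.2],0],[0.4,[0,0,1.2],0],[0.3,[0,0,1.1],0],[0,[0,0,0],0],[0,[0,0,0],0],[0,[0,0,0],0],[0,[0,0,0],0],[0,[0,0,0],0]]' --newtons 35

```text
t: 8.73
tool_pos: [0.5649, -0.0822, 0.0978]
tcp_rot: [0.179, 0.984, -0.001, 0.0]
force: [-0.5, -4.9, 1.0]
width: 0.013
```

Call:
apply_moves --deltas '[[0,[0,0,0],0],[0,[0,0,0],0],[0,[0,0,0],0],[0,[0,0,0],0]]'

```text
t: 9.07
tool_pos: [0.565, -0.0822, 0.0978]
tcp_rot: [0.179, 0.984, -0.001, 0.0]
force: [-0.6, -5.2, 5.1]
width: 0.0124
```

```bash
python3 st.py
```

```text
9.0667 [ 0.56497017 -0.0821684   0.09775782] ang 159.34493795449893 F [-0.59400068 -5.22178145  5.05156962] M [-1.20770156  0.33852693 -0.03745414] w 0.012424748914055065 q7 1.0274960732247458
```

Call:
apply_moves --deltas '[[0,[0,-0.15,0],0],[0,[0,0,0],5],[0,[0,0,0],5],[0,[0,0,0],5],[0,[0,0,0],5],[0,[0,0,0],5],[0,[0,0,0],5],[0,[0,0,0],5],[0,[0,0,0],5],[0,[0,0,0],0]]'

```text
t: 9.9
tool_pos: [0.564, -0.0833, 0.0977]
tcp_rot: [0.506, 0.862, -0.001, 0.0]
force: [-3.2, -4.4, 7.6]
width: 0.0122
```

```bash
python3 st.py
```

```text
9.9 [ 0.56399734 -0.08330129  0.0977304 ] ang 119.16065287578502 F [-3.17854084 -4.39073613  7.61102322] M [-1.24730846  0.71052719  0.01419669] w 0.012161944945263842 q7 0.5245567014161343
```

Run:
```python
from h import *
from plant import imaging
im,d=imaging.read_camera("wrist");side=imaging.read_camera("side")[0]
a=cv2.resize(im[60:330,120:520],(800,540))[:,:,::-1];cv2.imwrite("pics/w3.png",a)
cv2.imwrite("pics/s3.png",cv2.resize(side[170:320,220:400],None,fx=3.5,fy=3.5)[:,:,::-1])
```

```text
(no output)
```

View pics/w3.png

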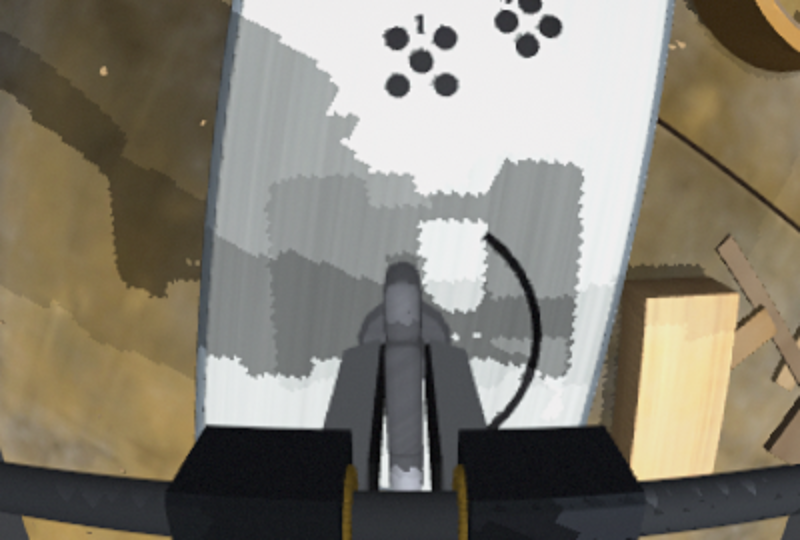

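View pics/s3.png

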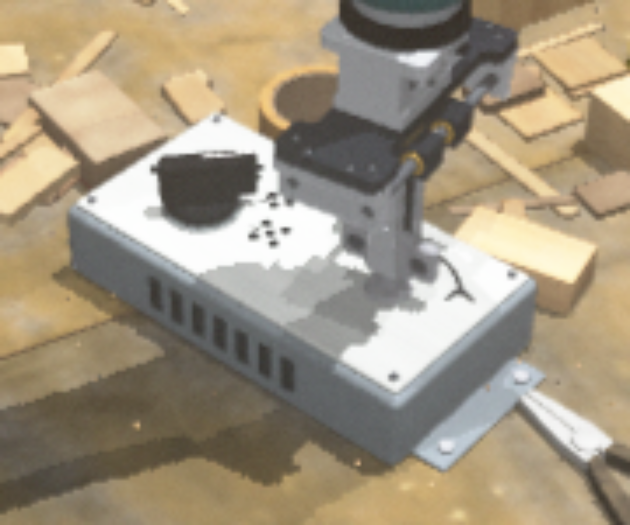

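Call:
apply_moves --deltas '[[0,[0,0,-0.15],0],[0,[0,0,0],6],[0,[0,0,0],6],[0,[0,0,0],6],[0,[0,0,0],6],[0,[0,0,0],6],[0,[0,0,0],6],[0,[0,0,0],6],[0,[0,0,0],6],[0,[0,0,0],6]]'

```text
t: 10.83
tool_pos: [0.5621, -0.0834, 0.0978]
tcp_rot: [0.843, 0.538, -0.002, -0.001]
force: [-4.4, -4.5, -0.0]
width: 0.0123
```

```bash
python3 st.py
```

```text
10.8333 [ 0.56208    -0.0833977   0.09782135] ang 65.07594413631803 F [-4.399182   -4.50752044 -0.02771412] M [-1.34686622  1.1445033   0.13695277] w 0.012258119298599247 q7 -0.14287465018184464
```

Call:
apply_moves --deltas '[[0,[0,0,0],0],[0,[0,0,0],3],[0,[0,0,0],3],[0,[0,0,0],3],[0,[0,0,0],0]]'

```text
t: 11.25
tool_pos: [0.5618, -0.0832, 0.0978]
tcp_rot: [0.882, 0.471, -0.002, -0.001]
force: [-5.0, -5.2, 2.5]
width: 0.0122
```

```bash
python3 st.py
```

```text
11.25 [ 0.56180645 -0.08323916  0.09781087] ang 56.24071778039297 F [-5.01285113 -5.15124305  2.4715857 ] M [-1.29201193  1.21591148  0.06588316] w 0.012209647194883481 q7 -0.2520782703850719
```

Call:
apply_moves --deltas '[[0,[0,0,0],2],[0,[0,0,0],2],[0,[0,0,0],1],[0,[0,0,0],0]]'

```text
t: 11.58
tool_pos: [0.5616, -0.0831, 0.0978]
tcp_rot: [0.901, 0.433, -0.002, -0.001]
force: [-5.2, -5.4, 1.3]
width: 0.0121
```

```bash
python3 st.py
```

```text
11.5833 [ 0.56164738 -0.08311233  0.09778898] ang 51.33130150253189 F [-5.20485278 -5.43336565  1.31989176] M [-1.23362682  1.31898082  0.03354694] w 0.012088181470074663 q7 -0.31289082798001483
```

Call:
apply_moves --deltas '[[0,[0,0,0],2],[0,[0,0,0],2],[0,[0,0,0],0]]'

```text
t: 11.83
tool_pos: [0.5615, -0.083, 0.0978]
tcp_rot: [0.916, 0.401, -0.003, -0.001]
force: [-4.8, -4.2, 2.5]
width: 0.0121
```

```bash
python3 st.py
```

```text
11.8333 [ 0.56154845 -0.08304923  0.0977939 ] ang 47.30906900137989 F [-4.79559911 -4.19252637  2.5158046 ] M [-1.18225267  1.36284849  0.12786197] w 0.012092131499898183 q7 -0.36279934038685085
```

Call:
apply_moves --deltas '[[0,[0,0,0],2],[0,[0,0,0],2],[0,[0,0,0],0]]'

```text
t: 12.08
tool_pos: [0.5614, -0.0829, 0.0978]
tcp_rot: [0.929, 0.369, -0.003, -0.001]
force: [-6.0, -4.3, 2.0]
width: 0.0121
```

```bash
python3 st.py;python3 - <<'E'
from h import *
from plant import imaging,status
im,d=imaging.read_camera("wrist");k=imaging.calibration("wrist")
for _ in range(3): print(status.sense()["torque"][2]); imaging.read_camera("scene")
a=cv2.resize(im[60:330,120:520],(800,540))[:,:,::-1];cv2.imwrite("pics/w4.png",a)
E
```

```text
12.0833 [ 0.56144938 -0.08292758  0.09781976] ang 43.34204974845783 F [-6.01212233 -4.33455418  1.98953311] M [-1.13596908  1.43454434  0.21280864] w 0.012147337549073739 q7 -0.41224946002771
0.273625172834235
0.2393106620411924
0.20840358970989462
```

View pics/w4.png

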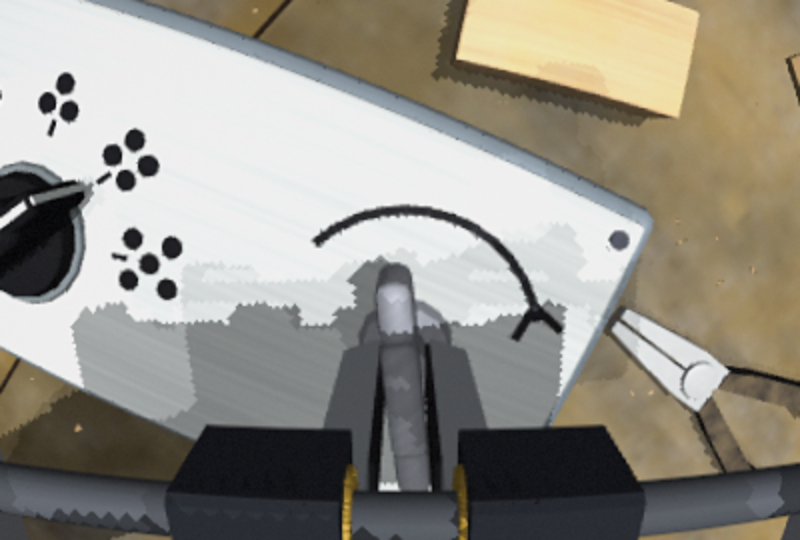

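Call:
apply_moves --deltas '[[0,[0,0,0],2],[0,[0,0,0],0],[0,[0,0,0],0]]'

```text
t: 12.53
tool_pos: [0.5614, -0.0829, 0.0978]
tcp_rot: [0.935, 0.354, -0.003, -0.001]
force: [-6.1, -5.4, 2.2]
width: 0.0121
```

```bash
python3 st.py
```

```text
12.5333 [ 0.56137955 -0.08287853  0.09778404] ang 41.43022229349092 F [-6.12108425 -5.41938236  2.1630191 ] M [-1.15294643  1.50882762  0.31014831] w 0.012139632525179725 q7 -0.4360916638287231
```

Call:
apply_moves --deltas '[[0.6,[0,0,0],0],[0.6,[0,0,0],0],[0.6,[0,0,0],0],[0.6,[0,0,0],0],[0.6,[0,0,0],0],[0.6,[0,0,0],0],[0.6,[0,0,-1.5],0],[0.6,[0,0,-1.5],0],[0.6,[0,0,-1.5],0],[0.6,[0,0,-1.5],0]]'

```text
t: 13.37
tool_pos: [0.5645, -0.0821, 0.1594]
tcp_rot: [0.935, 0.353, 0.0, -0.0]
force: [0.1, -0.0, -0.7]
width: 0.0566
```

Call:
apply_moves --deltas '[[0.6,[-2,0,-1.5],0],[0.6,[-2,0,-1],0],[0.6,[-2,0,-1],0],[0.6,[-2,0,-1],0]]'

```text
t: 13.7
tool_pos: [0.504, -0.1355, 0.2044]
tcp_rot: [0.935, 0.354, 0.0, 0.0]
force: [-0.4, 0.4, -0.3]
width: 0.0562
```

```bash
python3 st.py;python3 - <<'E'
from h import *
from plant import imaging
k=imaging.calibration("wrist");im,d=imaging.read_camera("wrist");cv2.imwrite("pics/w5.png",im[:,:,::-1])
P=cloud(d,k,1)
for C,z in(((.564,-.081),(.1,.118)),((.497,.047),(.095,.11))):
    m=(P[...,2]>z[0])&(P[...,2]<z[1])&(np.hypot(P[...,0]-C[0],P[...,1]-C[1])<.05)
    q=P[m];print(len(q),cv2.minAreaRect((q[:,:2]*1e3).astype(np.float32)))
    Q=q[:,:2]-q[:,:2].mean(0);v=np.linalg.svd(Q,full_matrices=0)[2][0];print(np.degrees(np.arctan2(v[1],v[0])))
E
```

```text
13.7 [ 0.50395963 -0.13548458  0.20439791] ang 41.421577008492754 F [-0.42816043  0.37749706 -0.34109517] M [-0.05648891  0.05975205 -0.00397965] w 0.05618951912011633 q7 -0.3831132452797004
900 ((563.7113037109375, -81.28364562988281), (66.42962646484375, 10.645899772644043), 50.973262786865234)
-128.96493733925837
1034 ((501.76251220703125, 45.22344970703125), (16.64875030517578, 64.72342681884766), 69.59417724609375)
160.57937780373794
```

View pics/w5.png

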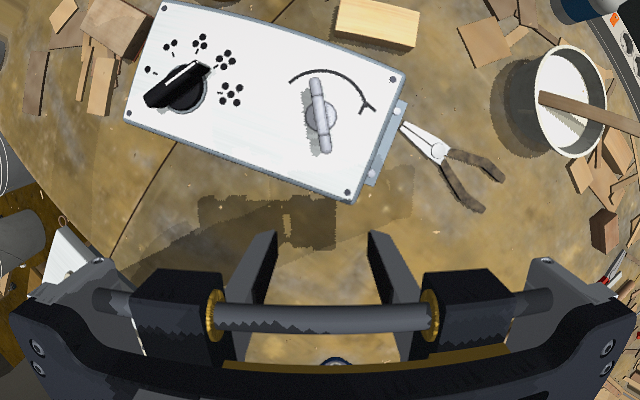

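```bash
python3 -c "
from plant import workorder;print(workorder.finish_job())"
```

```text
the job is handed in; nothing more can be done
None
```

The selector is on the four-dot mark, the key is wound to its stop, and the job was handed in at about 14 s. The hand-in gave no verdict.

- **Selector:** it started at the two-dot mark. I turned it 80° clockwise and let go. The last wrist picture shows the pointer at four dots, at about 0.70 rad; the mark is at 0.698.
- **Key:** it started at about 0.71 rad. I wound it clockwise until the moment on the wrist rose to about 0.3 N m, well above the 0.09 N m that winding takes, and the wing began to slip in the jaws. That is how I took it to be at the stop. After letting go, its wing measured about 2.6 rad, the stop angle.
- **Surroundings:** at the end the gripper was open and clear of the timer. The pliers and the wood block behind the timer look undisturbed in the pictures. I did not measure the loose things again, and the last picture shows only some of them.
- **Oddity:** with the key gripped, the jaws read about 12 mm on a 10 mm wing, and there was a side force of up to about 8 N. The axis was probably 1–2 mm from where I had placed it.

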